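# Tip broken drill-bit stubs through the flap of the scrap bin

## Task

The broken drill-bit stubs in the steel hand scoop are for the scrap bin with the one-way flap in its lid. Press the flap open with the scoop's lip (keep the fingers off the bin), tip both stubs through, then let the flap shut and stand the scoop upright on the bench again.

Things in the scene. Friction and masses are not known exactly. Their poses are not given: they have to be found in the camera images.
- scoop: Steel scoop, 56 mm wide (y), holding the short stubs; a look-alike holds long brass bits. Origin: mid-underside; spout to -x. Floor x -25 to 38, 3 mm thick; then a ramp rises 20 degrees to the lip at x -64, z 16 mm. Back and side walls 32 mm high (37 at the lip). 0.18 kg. Handle: wooden upright post centred at x +49, y 0, 22 (x) by 18 mm (y), top at z 92, free on all sides above z 32.
- stub_a: Broken drill-bit stub: smooth round steel rod 10 mm in diameter, 34 mm long, 20 g, lying across the scoop's floor at the start. Origin: its centre; y along the rod. It rolls easily and slides down slopes of 25 degrees or more: the scoop empties over its 20 degree ramp at 45 degrees nose down, or 35 if they lie across and roll.
- stub_b: A second broken stub, the same as stub_a, also in the scoop.
- bin: Closed grey steel box fixed to the bench, 140 (x) by 110 (y) by 130 mm high; the open-topped box is another. Origin: mid-underside. Lid opening 110 (x) by 84 mm (y), central, filled by an aluminium flap hinged at its +x edge (dark barrel); a guard 20 mm high stands round the other three edges. -x faces the robot within 15 degrees. Tip with the spout to bin -x, so scoop and open flap slope alike.
- flap (a joint): Flap angle, rad: 0 shut (top 1 mm below the lid), growing as its free edge (bin x -53 mm) swings down inside; stop at 1.2. A spring shuts it: 60 mm from the hinge about 1.2 N starts it, 2.2 N holds 0.7. The stubs' weight does not open it. At 35 degrees nose down a lip 80 mm from the hinge and 22 mm below the lid holds it near 0.3 (at 45: 65 and 33 mm, 0.5): stubs run in.
Mind the look-alikes: they are no part of the job. What is shaped like the scoop but pink or red is not meant.

How it is judged:
On the way, in this order (a step that is already met when the one before it is completed fails the run):
1. the scoop presses the bin's flap down by at least 0.1 rad (contact force between scoop and bin above 0.3 N and value of joint flap above 0.1 rad).
2. both stubs are inside the bin, below the flap (z of each of stub_a, stub_b in the frame of bin below 0.1 m and x of stub_a in the frame of bin between -0.067 and 0.067 m and y of stub_a in the frame of bin between -0.052 and 0.052 m and height (world z) of each of stub_a, stub_b above 0 m and x of stub_b in the frame of bin between -0.067 and 0.067 m and y of stub_b in the frame of bin between -0.052 and 0.052 m), for 0.2 s.
At the end, for the whole second after the job is handed in: Both stubs are inside the bin, below the flap; the flap is shut (under 0.12 rad); the scoop stands on the bench itself, upright to within 10 degrees, let go and at rest (all of step 2 and value of joint flap below 0.12 rad and angle between scoop's own z axis and vertical below 0.17 rad and height (world z) of scoop between -0.01 and 0.012 m and linear speed of scoop below 0.02 m/s); the robot touches nothing.
It fails at once if the fingers push on the bin or its flap (more than 2 N) (contact force between the fingers and bin above 2 N).
It also fails if it takes over 54 s, if anything falls off the work surface, if the arm or the gripper's body presses on something with over 40 N, if the wrist force passes 120 N, or if a joint passes its speed limit or range.

## Robot

A 7-joint arm with a two-finger parallel gripper is mounted at the origin on the work surface. World frame = base frame: x ahead of the robot, y to its left, z up, the work surface at z = 0. Lengths are in m, angles in rad, forces in N, time in s.
With the tool pointing down it reaches from about 0.425 to 0.875 m from the base axis. Payload 4.7 kg.
Tool frame: the origin (TCP) lies midway between the tips of the shut fingers; the grasp point (between the pads) lies 19 mm behind it (ctrl.grip_depth is the distance from the TCP to the grasp point, in m); z points along the fingers, y is the direction in which the jaws open and shut (so a half turn about z gives the same grasp; the last joint's range is limited). The gripper opens to 87 mm and grips with 3 to 60 N. Pads are 19 mm wide; open, the fingers measure 117 mm over their backs; the gripper's body (75 mm by 190 mm) begins 51 mm behind the grasp point.
Start: joints at [1.206, 0.321, -0.07, 1.45, 0.023, 1.371, -0.057], TCP at [0.24, -0.604, 0.223] pointing down, gripper open.
Joint ranges: [-2.86, 2.86], [-0.3, 2.09], [-1.38, 1.24], [0.06, 2.45], [-1.56, 4.7], [0.09, 2.05], [-2.69, 2.69]. Speed limits (rad/s): [2.57, 2.57, 3.14, 3.14, 3.14, 3.14, 3.14].

## Interface

Orientations are given as a rotation vector (axis times angle).
In Python, from bench import ctrl gives the robot as it stands. The module is installed in compiled form; this text tells all that it offers.
- The arm moves only by the shell command python3 -m inch 'ROWS' [FORCE]. ROWS is JSON, a list of rows, each a list of 5 numbers: the opening, from -1 (shut) to 1 (fully open), so that 0 is half open, then the shift along the tool's x, y, z in mm, then the turn about the tool's z in rad. In form: [[fingers, tx, ty, tz, twist], ...]. A call has 1 to 5 rows; each row shifts and turns the pose as measured when the row begins, along the tool's axes as they then stand; what a row does not reach is not made up. A row lasts 1/8 s, in which the tool goes at most 62.5 mm and 10.7 degrees, less where a joint would pass 70% of its speed; a pose out of reach is approached as far as the arm can. A call is refused whole if a number of a shift passes 62.5 or a number of a turn 0.188, either way. A call with a gripper value outside its range is refused whole. The fingers move at their own pace and stop on an object; FORCE is the grip in N (left out, the last holds). Time passes only in rows, so rows that do not move let the fingers close. It gives the time, the measured TCP pose, the force and the opening at its end, in the units of the state.
- ctrl.get_state(): the state, without advancing time (a new reading comes with each control period).
- ctrl.get_image(name): name is "scene" or "top" or "wrist"; returns a dict with "color" (420x560x3 uint8, red, green, blue), "range_z" (420x560 float32, m along the optical axis (not along the pixel's ray), 0 where there is no reading), "K" (3x3 intrinsics, pixels), "R" (3x3) and "t" (3): a world point X has camera coordinates R X + t. Camera axes: x right, y down, z forward; pixel columns grow to the right and rows downward; lengths in m; the calibration is good to about 2 mm. The wrist camera is an equidistant fisheye: a pixel r from the principal point sees the ray r / f radians off the axis. A picture is of the moment at which its call begins.
- ctrl.close_job(): hands the job in, once; it reports no verdict.
The state is a dict: "time": time; "joint_positions": joint angles; "qd": joint speeds; "joint_torque": joint torques, N m; "position": TCP position; "tool_rot": TCP orientation; "ft_force": force on the tool from outside, world axes, zero at the start; "torque": the same for the moment, N m; "grip_width": opening from 0.0 (shut) to 1.0 (fully open).
Only numpy, scipy, OpenCV 4.12 (cv2) and the standard library are available. Lean on these libraries where they do the work, as an engineer would, in place of code of your own. Each camera call takes 0.05 s, during which the arm holds its last target. There are 200 camera calls.

## Working session

There is one attempt and no reset: what is moved stays moved. The work goes in short steps, Python scripts to look and compute and a shell command to move; the robot and the scene stay as the last step left them, time stands still between calls to the robot, and variables do not carry over. Pictures are saved under pics/ and viewed, about 8 in all and at most 12, crops included, and the job is handed in when it is done.

```bash
mkdir -p pics
python3 - <<'E'
from bench import ctrl
import cv2,numpy as np
s=ctrl.get_state();print({k:np.round(v,3).tolist() for k,v in s.items()},ctrl.grip_depth)
for n in("top","scene"):
    im=ctrl.get_image(n);np.savez(f"{n}0.npz",**im);cv2.imwrite(f"pics/{n}0.png",im["color"][:,:,::-1])
    print(n,im["K"].tolist(),np.round(im["R"],3).tolist(),im["t"])
E
```

```text
{'time': 0.0, 'joint_positions': [1.206, 0.322, -0.07, 1.452, 0.023, 1.371, -0.057], 'qd': [-0.001, 0.001, 0.0, -0.001, -0.001, 0.0, -0.001], 'joint_torque': [0.0, -49.129, -0.404, -31.252, -0.064, 0.044, 0.0], 'position': [0.24, -0.603, 0.221], 'tool_rot': [-3.084, -0.591, 0.001], 'ft_force': [-0.532, 0.867, -0.21], 'torque': [-0.034, -0.018, 0.058], 'grip_width': 0.999} 0.0187
top [[463.084099479012, 0.0, 283.21628692851664], [0.0, 463.084099479012, 203.60847949940074], [0.0, 0.0, 1.0]] [[-0.021, -1.0, -0.01], [-0.985, 0.022, -0.173], [0.173, 0.006, -0.985]] [0.01000062 0.46345265 0.96145444]
scene [[389.77502486961, 0.0, 279.7790679339883], [0.0, 389.77502486961, 214.88776971699554], [0.0, 0.0, 1.0]] [[-0.697, 0.717, 0.021], [0.528, 0.532, -0.662], [-0.485, -0.45, -0.75]] [ 0.29673709 -0.16383495  1.3111706 ]
```

View pics/top0.png

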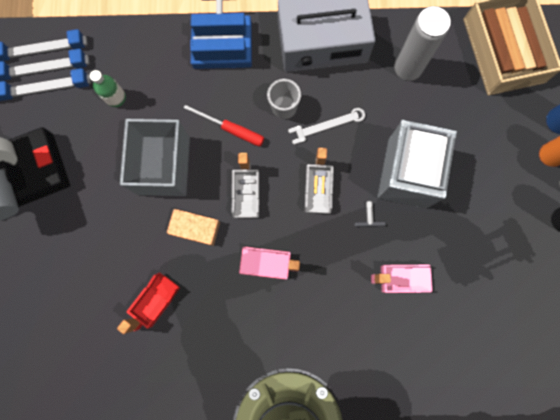

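View pics/scene0.png

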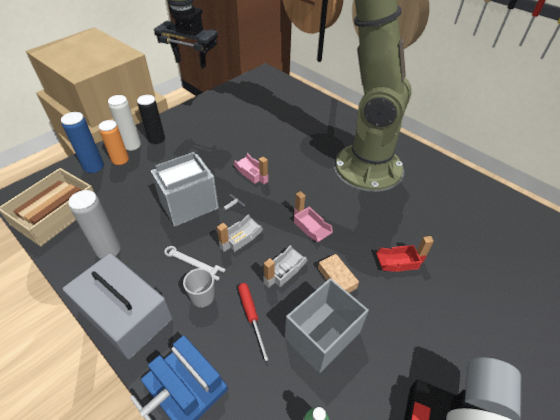

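Top view: two grey scoops, at (245,190) and (319,187). Pink ones are at (266,263) and (405,279), and a red one at (153,300). The closed bin is at (420,160) and the open look-alike box at (152,155). Next I'll crop the two grey scoops and measure.

```bash
cat > h.py <<'E'
import numpy as np,cv2
from scipy.spatial.transform import Rotation as Ro
def cloud(im):
    z=im["range_z"].astype(float);v,u=np.mgrid[:z.shape[0],:z.shape[1]];K=im["K"]
    c=np.stack([(u-K[0,2])/K[0,0]*z,(v-K[1,2])/K[1,1]*z,z],-1)
    P=(c-im["t"])@im["R"]; P[z==0]=np.nan
    return P
def rect(p):
    (c,s,a)=cv2.minAreaRect((p[:,:2]*1000).astype(np.float32)); return np.round(c,1),np.round(s,1),round(a,1)
E
python3 - <<'E'
from h import *
a=dict(np.load("top0.npz"));b=dict(np.load("scene0.npz"))
c1=cv2.resize(a["color"][140:225,215:350],None,fx=5,fy=5,interpolation=2)
cv2.imwrite("pics/crop.png",c1[:,:,::-1])
P=cloud(a);S=cloud(b)
print("bench z",np.nanmedian(P[230:245,300:360,2]),np.nanmedian(S[330:345,200:230,2]))
def box(P,x0,x1,y0,y1,z0,z1):
    m=(P[...,0]>x0)&(P[...,0]<x1)&(P[...,1]>y0)&(P[...,1]<y1)&(P[...,2]>z0)&(P[...,2]<z1);return m
# approx positions
for n,(v,u) in dict(scoopL=(195,245),hL=(157,243),scoopR=(195,318),hR=(153,322),bin=(160,425)).items(): print(n,P[v,u].round(3))
for n,(v,u) in dict(L=(158,243),R=(154,322)).items():
    c=P[v,u]
    for nm,Q,im in(("top",P,a),("scene",S,b)):
        hsv=cv2.cvtColor(im["color"],cv2.COLOR_RGB2HSV)
        m=box(Q,c[0]-.05,c[0]+.05,c[1]-.05,c[1]+.05,.08,.11)
        m&=(hsv[...,1]>110)
        print("handle top",n,nm,m.sum(),rect(Q[m]) if m.sum()>3 else"",np.nanmean(Q[m],0).round(4))
        m=box(Q,c[0]-.16,c[0]+.02,c[1]-.06,c[1]+.06,.022,.05)&(hsv[...,1]<90)
        print("  rims",m.sum(),rect(Q[m]))
for nm,Q in(("top",P),("scene",S)):
    for z0,z1 in((.12,.137),(.142,.16)):
        m=box(Q,.4,.75,-.42,-.12,z0,z1)
        n,l,st,_=cv2.connectedComponentsWithStats(m.astype(np.uint8))
        k=1+np.argmax(st[1:,4]);q=Q[l==k]
        print("bin",nm,z0,st[k],rect(q),q[:,2].mean().round(4))
s=Ro.from_rotvec([-3.084,-.591,.001]).as_matrix();print(s.round(3))
E
```

```text
bench z 0.0006035668094526927 6.807520021463311e-06
scoopL [0.492 0.086 0.003]
hL [0.555 0.081 0.093]
scoopR [ 0.488 -0.079  0.003]
hR [ 0.559 -0.083  0.097]
bin [ 0.529 -0.285  0.131]
handle top L top 100 (array([553.4,  81.8]), array([16.7, 22. ]), 89.1) [0.5527 0.0817 0.0913]
  rims 263 (array([501.9,  82.8]), array([ 56.4, 118.3]), 89.2)
handle top L scene 34 (array([559.5,  90.3]), array([10.6, 21.9]), 50.7) [0.5605 0.0889 0.0877]
  rims 204 (array([506. ,  84.9]), array([ 57.9, 121. ]), 89.0)
handle top R top 99 (array([560.3, -83.6]), array([17.2, 22. ]), 87.2) [ 0.5593 -0.0834  0.0919]
  rims 222 (array([508.9, -80.1]), array([ 56.2, 118.5]), 85.8)
handle top R scene 32 (array([566.7, -76.3]), array([14.6, 23.1]), 42.1) [ 0.5657 -0.0764  0.0867]
  rims 220 (array([512.8, -78.1]), array([ 59.1, 120.7]), 86.4)
bin top 0.12 [ 389  120   67   79 3342] (array([ 533.7, -281. ]), array([110.7, 141.9]), 76.1) 0.13
bin top 0.142 [397 125  57  65 407] (array([ 531.5, -280.8]), array([ 91.8, 113.6]), 76.7) 0.1489
bin scene 0.12 [ 150  154   64   43 1237] (array([ 534. , -277.9]), array([116.1, 141. ]), 75.7) 0.1294
bin scene 0.142 [155 152  52  35 282] (array([ 532.3, -278.7]), array([ 97. , 113.3]), 76.2) 0.1471
[[ 0.929  0.37  -0.001]
 [ 0.37  -0.929  0.001]
 [-0.    -0.002 -1.   ]]
```

View pics/crop.png

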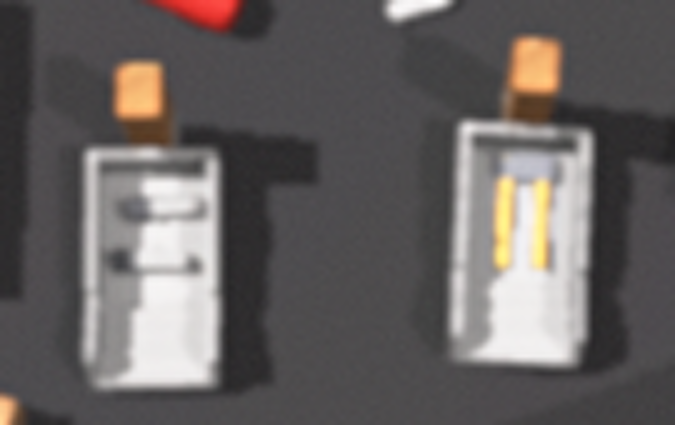

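The left scoop at (245,190) fits: grey steel, with two short steel stubs lying across its floor. The right one at (319,187) holds long brass bits. The bin with the white flap is at about (0.534,-0.280), yaw about -13.7°.

```bash
cat > plan.py <<'E'
import sys
from h import *
from bench import ctrl
# usage: plan.py x y z(TCP,mm) yaw_deg ; prints tool-axis shift and twist
x=[float(v) for v in sys.argv[1:5]];s=ctrl.get_state()
R=Ro.from_rotvec(s["tool_rot"]).as_matrix();p=np.array(s["position"])*1000
yaw=np.degrees(np.arctan2(R[1,0],R[0,0]))
print("t",round(s["time"],2),"p",p.round(1),"yaw",yaw.round(2),"tiltz",R[:,2].round(3),"F",np.round(s["ft_force"],1),"w",round(s["grip_width"],3))
print("shift",(R.T@(np.array(x[:3])-p)).round(1),"twist",round(np.radians(yaw-x[3]),3))
E
python3 plan.py 552.5 81.5 250 -0.9
```

```text
t 0.1 p [ 240.1 -603.5  221.6] yaw 21.71 tiltz [-0.001  0.002 -1.   ] F [ 0.9  0.7 -0.2] w 0.997
shift [ 543.5 -520.9  -27.6] twist 0.395
```

```bash
python3 -m inch '[[1,50,-50,-6,0],[1,50,-50,-6,0],[1,50,-50,-6,0],[1,50,-50,-6,0],[1,50,-50,-6,0]]' 30; python3 -m inch '[[1,50,-50,0,0],[1,50,-50,0,0],[1,50,-50,0,0],[1,50,-50,0,0],[1,0,0,0,0.1]]'; python3 plan.py 552.5 81.5 250 -0.9
```

```text
time: 0.72
position: [0.3627, -0.315, 0.2449]
tool_rot: [-3.082, -0.575, 0.006]
ft_force: [0.4, -0.4, 0.0]
grip_width: 1.003
time: 1.35
position: [0.4637, -0.0802, 0.2454]
tool_rot: [-3.107, -0.43, 0.005]
ft_force: [0.2, -0.6, -0.3]
grip_width: 1.004
t 1.35 p [463.7 -80.2 245.4] yaw 15.76 tiltz [-0.004  0.005 -1.   ] F [ 0.2 -0.6 -0.3] w 1.004
shift [ 129.3 -131.5   -4.2] twist 0.291
```

```bash
python3 -m inch '[[1,50,-50,0,0],[1,50,-50,0,0],[1,0,0,0,0.15],[1,0,0,0,0.15],[1,0,0,0,0.0]]'; python3 plan.py 552.5 81.5 160 -0.9
```

```text
time: 1.98
position: [0.5244, 0.0308, 0.2435]
tool_rot: [-3.136, 0.05, 0.011]
ft_force: [-0.5, -0.3, 0.0]
grip_width: 1.001
t 1.98 p [524.4  30.8 243.5] yaw -1.82 tiltz [-0.007  0.005 -1.   ] F [-0.5 -0.3  0. ] w 1.001
shift [ 27.1 -51.1  83.5] twist -0.016
```

```bash
python3 -m inch '[[1,27,-51,20,-0.016],[1,0,0,40,0],[1,0,0,23,0],[1,0,0,0,0]]'; python3 plan.py 552.5 81.5 51 -0.9
```

```text
time: 2.48
position: [0.5536, 0.08, 0.1582]
tool_rot: [-3.138, 0.012, 0.009]
ft_force: [-0.4, 0.1, 1.2]
grip_width: 1.001
t 2.48 p [553.6  80.  158.2] yaw -0.44 tiltz [-0.006  0.003 -1.   ] F [-0.4  0.1  1.2] w 1.001
shift [ -0.4  -1.1 107.2] twist 0.008
```

Run:
```python
from h import *
from bench import ctrl
im=ctrl.get_image("wrist");cv2.imwrite("pics/w1.png",im["color"][:,:,::-1])
```

```text
(no output)
```

View pics/w1.png

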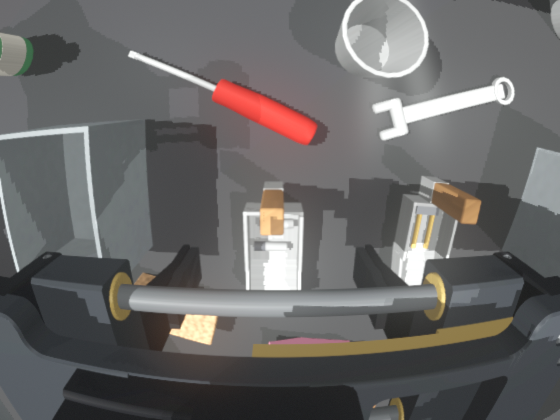

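Wrist view: the post, at (272,205), is centred between the open fingers, which are at about columns 190 and 360. I'll descend and close.

```bash
python3 -m inch '[[1,0,-1,40,0.008],[1,0,0,40,0],[1,0,0,27,0],[1,0,0,0,0]]'; python3 plan.py 552.5 81.5 51 -0.9
```

```text
time: 3.02
position: [0.5596, 0.0788, 0.0564]
tool_rot: [-3.14, 0.026, -0.011]
ft_force: [0.1, -0.6, 0.1]
grip_width: 0.999
t 3.02 p [559.6  78.8  56.4] yaw -0.95 tiltz [ 0.007  0.002 -1.   ] F [ 0.1 -0.6  0.1] w 0.999
shift [-7.2 -2.6  5.4] twist -0.001
```

```bash
python3 -m inch '[[1,-7,-2.5,5,0],[1,0,0,0,0]]'; python3 plan.py 552.5 81.5 51 -0.9
```

```text
time: 3.28
position: [0.5546, 0.0815, 0.0546]
tool_rot: [-3.14, 0.026, -0.019]
ft_force: [0.7, -0.0, 0.2]
grip_width: 1.005
t 3.27 p [554.6  81.5  54.6] yaw -0.96 tiltz [ 0.012  0.001 -1.   ] F [ 0.7 -0.   0.2] w 1.005
shift [-2.1  0.1  3.6] twist -0.001
```

```bash
python3 -m inch '[[0,-2,0,3.5,0],[-1,0,0,0,0],[-1,0,0,0,0],[-1,0,0,0,0],[-1,0,0,0,0]]' 60; python3 plan.py 552.5 81.5 51 -0.9;  python3 -m inch '[[-1,0,0,0,0],[-1,0,0,-6,0],[-1,0,0,-6,0],[-1,0,0,0,0]]';python3 plan.py 552.5 81.5 51 -0.9
python3 - <<'E'
from h import *
from bench import ctrl
im=ctrl.get_image("scene");cv2.imwrite("pics/s1.png",cv2.resize(im["color"][180:320,180:400],None,fx=3,fy=3)[:,:,::-1])
E
```

```text
time: 3.9
position: [0.5542, 0.0816, 0.0532]
tool_rot: [-3.14, 0.026, -0.026]
ft_force: [0.1, 0.4, -0.7]
grip_width: 0.515
t 3.9 p [554.2  81.6  53.2] yaw -0.95 tiltz [ 0.016  0.001 -1.   ] F [ 0.1  0.4 -0.7] w 0.515
shift [-1.7  0.1  2.2] twist -0.001
time: 4.4
position: [0.5538, 0.0817, 0.0658]
tool_rot: [-3.14, 0.026, -0.025]
ft_force: [-0.3, -0.1, -2.3]
grip_width: 0.2
t 4.4 p [553.8  81.7  65.8] yaw -0.94 tiltz [ 0.016  0.001 -1.   ] F [-0.3 -0.1 -2.3] w 0.2
shift [-1.5  0.2 14.7] twist -0.001
```

View pics/s1.png

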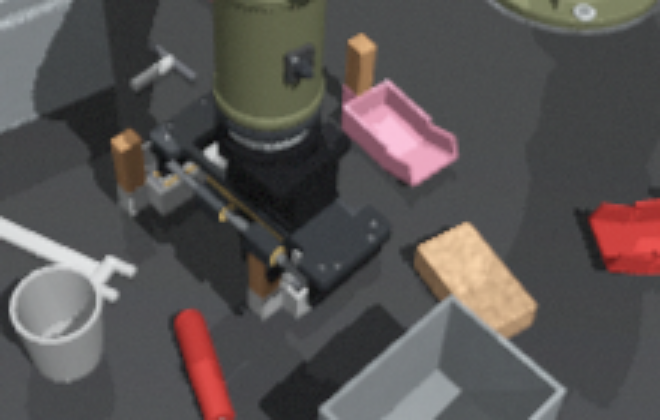

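```bash
python3 -m inch '[[-1,0,0,-8,0],[-1,0,0,0,0]]'
cat > tilt.py <<'E'
from h import *
from bench import ctrl
# scoop pitch from side-wall rim points: range cloud near the tool, in tool-yaw frame
import sys
s=ctrl.get_state();p=np.array(s["position"]);R=Ro.from_rotvec(s["tool_rot"]).as_matrix()
ex=np.array([R[0,0],R[1,0],0]);ex/=np.linalg.norm(ex);ey=np.array([-ex[1],ex[0],0])
for n in("top","scene"):
    im=ctrl.get_image(n);P=cloud(im);d=P-p;x=d@ex*1000;y=d@ey*1000;z=P[...,2]*1000
    hsv=cv2.cvtColor(im["color"],cv2.COLOR_RGB2HSV)
    m=(x<-25)&(x>-150)&(abs(y)<33)&(z<(p[2]*1000+5))&(z>4)
    if n=="top": cv2.imwrite("pics/%s.png"%sys.argv[1],im["color"][:,:,::-1])
    print(n,m.sum())
    for a in range(-150,-25,15):
        k=m&(x>=a)&(x<a+15)
        if k.sum()>2: print(a,k.sum(),"zmax",np.nanmax(z[k]).round(1),"z95",np.nanpercentile(z[k],90).round(1),"zmin",np.nanmin(z[k]).round(1), "y",y[k].min().round(),y[k].max().round())
E
python3 tilt.py t1; python3 plan.py 552.5 81.5 51 -0.9
```

```text
time: 4.7
position: [0.5531, 0.0815, 0.0736]
tool_rot: [-3.14, 0.026, -0.023]
ft_force: [0.5, -0.5, -2.0]
grip_width: 0.201
top 1
scene 40
-60 10 zmax 21.1 z95 20.2 zmin 10.5 y -23.0 -11.0
-45 11 zmax 24.1 z95 22.7 zmin 4.7 y -7.0 29.0
-30 19 zmax 24.2 z95 23.1 zmin 13.9 y -8.0 14.0
t 4.8 p [552.5  81.3  72.9] yaw -0.95 tiltz [ 0.013  0.001 -1.   ] F [-0.3 -0.2 -3. ] w 0.202
shift [-0.3 -0.2 21.9] twist -0.001
```

Run:
```python
from h import *
from bench import ctrl
w=ctrl.get_image("wrist")["color"];s=ctrl.get_image("scene")["color"][220:300,240:330]
s=cv2.resize(s,(472,420));t=np.hstack([w[:,140:440],s]);cv2.imwrite("pics/ws.png",t[:,:,::-1]);print(t.shape)
```

```text
(420, 772, 3)
```

View pics/ws.png

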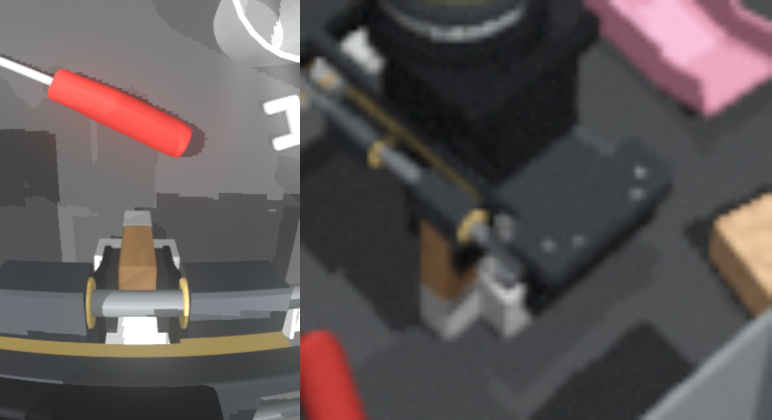

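Wrist view: the post is between the pads (column about 137, rows 225-290 of the crop). I'll measure the pitch from the post's back face with the wrist camera's range.

```bash
cat > pitch.py <<'E'
from h import *
from bench import ctrl
im=ctrl.get_image("wrist");s=ctrl.get_state();p=np.array(s["position"]);T=Ro.from_rotvec(s["tool_rot"]).as_matrix()
z=im["range_z"].astype(float);v,u=np.mgrid[:z.shape[0],:z.shape[1]];K=im["K"]
a=(u-K[0,2])/K[0,0];b=(v-K[1,2])/K[1,1];r=np.hypot(a,b)+1e-9;k=np.tan(np.minimum(r,1.5))/r
P=(np.stack([a*k*z,b*k*z,z],-1)-im["t"])@im["R"]
hsv=cv2.cvtColor(im["color"],cv2.COLOR_RGB2HSV)
ex=np.array([T[0,0],T[1,0],0]);ex/=np.linalg.norm(ex);ey=np.array([-ex[1],ex[0],0])
d=P-p;Q=np.stack([d@ex,d@ey,P[...,2]],-1)*1000
m=(hsv[...,0]>5)&(hsv[...,0]<20)&(hsv[...,1]>100)&(abs(Q[...,0])<70)&(abs(Q[...,1])<14)&(z>0)
q=Q[m]
print("n",m.sum(),"x",np.percentile(q[:,0],[2,50,98]).round(1),"z",np.percentile(q[:,2],[2,98]).round(1),"y",np.percentile(q[:,1],[2,98]).round(1))
# outermost x per z slice = back face
for z0 in np.arange(q[:,2].min(),q[:,2].max(),6):
    w=q[(q[:,2]>=z0)&(q[:,2]<z0+6)]
    if len(w)>8: print(" z",round(z0+3),len(w),"x med",np.median(w[:,0]).round(1),"max",np.percentile(w[:,0],95).round(1))
# grey scoop points
g=(hsv[...,1]<60)&(abs(Q[...,1])<33)&(Q[...,0]>-140)&(Q[...,0]<60)&(Q[...,2]<p[2]*1000-10)&(Q[...,2]>3)&(z>0)
print("state t",round(s["time"],2),"F",np.round(s["ft_force"],1),"tcp",(p*1000).round(1))
E
python3 pitch.py
```

```text
n 2113 x [ 1.2 11.9 12.6] z [ 46.9 102.6] y [-8.2  8.3]
 z 47 78 x med 12.2 max 12.5
 z 53 98 x med 12.2 max 12.6
 z 59 104 x med 12.3 max 12.6
 z 65 117 x med 12.2 max 12.6
 z 71 117 x med 12.2 max 12.6
 z 77 146 x med 12.1 max 12.7
 z 83 147 x med 12.1 max 12.6
 z 89 173 x med 12.1 max 12.6
 z 95 200 x med 12.1 max 12.5
 z 101 932 x med 7.4 max 12.1
state t 4.95 F [ 0.2  0.3 -2.2] tcp [552.4  81.3  72.7]
```

Gripped and level (pitch 0°), but 12 mm high on the post (scoop z about 80). I'll set it down and regrip lower so it hangs steeper when it pivots.

```bash
python3 -m inch '[[-1,0,0,10,0],[-1,0,0,2,0],[-0.2,0,0,0,0],[-0.2,0,0,0,0],[-0.2,0,0,7,0]]'; python3 -m inch '[[-0.2,1,0,7,0],[-1,0,0,0,0],[-1,0,0,0,0],[-1,0,0,0,0],[-1,0,0,0,0]]' 60; python3 pitch.py
```

```text
time: 5.58
position: [0.5546, 0.082, 0.0556]
tool_rot: [-3.141, 0.026, -0.026]
ft_force: [0.7, -0.6, 0.0]
grip_width: 0.384
time: 6.2
position: [0.5545, 0.0817, 0.0461]
tool_rot: [-3.141, 0.026, -0.021]
ft_force: [0.5, -0.5, -0.6]
grip_width: 0.202
n 2152 x [-8.6 11.  11.7] z [36.2 92.6] y [-8.   8.4]
 z 36 99 x med 11.2 max 11.7
 z 42 123 x med 11.2 max 11.6
 z 48 138 x med 11.2 max 11.6
 z 54 152 x med 11.1 max 11.6
 z 60 173 x med 11.1 max 11.6
 z 66 197 x med 11.0 max 11.5
 z 72 210 x med 10.9 max 11.4
 z 78 204 x med 11.0 max 11.4
 z 84 271 x med 11.1 max 11.6
 z 90 582 x med -4.7 max 11.4
state t 6.25 F [-0.1  0.3 -0.8] tcp [554.4  81.7  46.1]
```

```bash
python3 -m inch '[[-1,0,0,-12,0],[-1,0,0,-25,0],[-1,0,0,-35,0],[-1,0,0,-40,0],[-1,0,0,-40,0]]';python3 -m inch '[[-1,0,0,-35,0],[-1,0,0,-10,0],[-1,0,0,0,0]]'; python3 pitch.py;python3 plan.py 596 -295 240 -13.8
python3 - <<'E'
from h import *
P=cloud(dict(np.load("top0.npz")))
for x0 in np.arange(.58,.86,.04):
    m=(P[...,0]>x0)&(P[...,0]<x0+.04)&(P[...,1]<-.15)&(P[...,1]>-.45)
    print(x0.round(2),np.nanmax(P[...,2][m]).round(3))
E
```

```text
time: 6.88
position: [0.5496, 0.0814, 0.2013]
tool_rot: [-3.141, 0.024, -0.01]
ft_force: [-0.0, -0.6, -2.1]
grip_width: 0.2
time: 7.25
position: [0.5503, 0.0823, 0.2519]
tool_rot: [-3.141, 0.023, -0.021]
ft_force: [-0.4, 0.6, -2.3]
grip_width: 0.207
n 2175 x [-8.2 11.2 12. ] z [242.3 298.3] y [-7.9  8.5]
 z 242 103 x med 11.5 max 11.9
 z 248 124 x med 11.4 max 11.9
 z 254 136 x med 11.4 max 11.8
 z 260 152 x med 11.4 max 11.9
 z 266 168 x med 11.4 max 11.8
 z 272 188 x med 11.3 max 11.7
 z 278 222 x med 11.2 max 11.8
 z 284 207 x med 11.2 max 11.7
 z 290 263 x med 11.4 max 12.0
 z 296 612 x med -4.4 max 11.7
state t 7.3 F [ 0.2  0.3 -2.3] tcp [550.1  82.3 251.3]
t 7.3 p [550.1  82.3 251.3] yaw -0.84 tiltz [ 0.012  0.    -1.   ] F [ 0.2  0.3 -2.3] w 0.203
shift [ 51.3 376.6  11.8] twist 0.226
0.58 0.153
0.62 0.01
0.66 0.013
0.7 0.006
0.74 0.204
0.78 0.204
0.82 0.128
0.86 0.129
```

```bash
python3 -m inch '[[-1,3,15,0,0],[-1,4,35,0,0],[-1,4,45,0,0],[-1,4,45,0,0],[-1,4,45,0,0]]';python3 -m inch '[[-1,4,45,0,0.0],[-1,4,40,0,0.0],[-1,4,40,0,0.0],[-1,4,30,0,0],[-1,0,0,0,0]]'; python3 plan.py 596 -295 240 -13.8
```

```text
time: 7.92
position: [0.5636, -0.1083, 0.2434]
tool_rot: [-3.14, 0.012, -0.001]
ft_force: [0.2, 0.2, -1.1]
grip_width: 0.204
time: 8.55
position: [0.5704, -0.2817, 0.2321]
tool_rot: [-3.138, 0.034, 0.024]
ft_force: [-0.5, 0.2, -2.6]
grip_width: 0.201
t 8.55 p [ 570.4 -281.7  232.1] yaw -1.26 tiltz [-0.015  0.004 -1.   ] F [-0.5  0.2 -2.6] w 0.201
shift [25.7 12.7 -8.4] twist 0.219
```

```bash
python3 -m inch '[[-1,8,0,-6,0.06],[-1,8,0,0,0.08],[-1,6,5,0,0.08],[-1,0,0,0,0]]'; python3 plan.py 596 -295 215 -13.8
```

```text
time: 9.05
position: [0.5886, -0.2882, 0.2313]
tool_rot: [-3.111, 0.388, 0.04]
ft_force: [-0.0, 1.0, -2.3]
grip_width: 0.201
t 9.05 p [ 588.6 -288.2  231.3] yaw -14.2 tiltz [-0.025  0.009 -1.   ] F [-0.   1.  -2.3] w 0.201
shift [ 9.3  4.9 16.1] twist -0.007
```

```bash
python3 -m inch '[[-1,9,5,0,-0.007],[-1,0,0,0,0],[-1,0,0,16,0],[-1,0,0,0,0]]'; python3 plan.py 596 -295 198 -13.8; python3 pitch.py|tail -12
```

```text
time: 9.55
position: [0.595, -0.2943, 0.2123]
tool_rot: [-3.111, 0.369, 0.045]
ft_force: [-0.3, 0.4, -2.0]
grip_width: 0.204
t 9.55 p [ 595.  -294.3  212.3] yaw -13.54 tiltz [-0.028  0.011 -1.   ] F [-0.3  0.4 -2. ] w 0.204
shift [ 1.5  0.5 14.2] twist 0.005
n 1337 x [-7.7 11.5 12.7] z [232.  259.1] y [-8.1  8. ]
 z 231 56 x med 11.1 max 11.5
 z 237 176 x med 11.3 max 11.8
 z 243 199 x med 11.5 max 12.0
 z 249 251 x med 12.0 max 12.6
 z 255 444 x med 11.8 max 12.7
 z 261 211 x med -5.4 max -3.0
state t 9.6 F [-0.2  0.4 -3. ] tcp [ 595.7 -294.4  213.5]
```

```bash
python3 -m inch '[[-1,1.5,0,14,0],[-1,0,0,2,0],[-1,0,0,0,0]]'; python3 plan.py 596 -295 198 -13.8; python3 -m inch '[[-1,0,0,0,0],[-1,0,0,0,0]]' 15;  python3 pitch.py|tail -12
```

```text
time: 9.98
position: [0.5969, -0.2944, 0.1966]
tool_rot: [-3.112, 0.369, 0.041]
ft_force: [0.1, 0.9, -1.1]
grip_width: 0.202
t 9.97 p [ 596.9 -294.4  196.6] yaw -13.52 tiltz [-0.025  0.01  -1.   ] F [ 0.1  0.9 -1.1] w 0.202
shift [-0.8  0.7 -1.4] twist 0.005
time: 10.22
position: [0.5971, -0.2945, 0.1971]
tool_rot: [-3.112, 0.369, 0.04]
ft_force: [0.4, 0.4, -2.1]
grip_width: 0.207
n 1638 x [-7.1 11.9 13.2] z [206.2 243.8] y [-8.   7.9]
 z 201 12 x med 11.1 max 11.6
 z 207 70 x med 11.5 max 12.0
 z 213 143 x med 11.6 max 12.2
 z 219 191 x med 11.8 max 12.3
 z 225 221 x med 12.0 max 12.4
 z 231 207 x med 12.4 max 13.0
 z 237 276 x med 12.6 max 13.2
 z 243 516 x med -3.7 max 12.9
state t 10.28 F [ 0.1 -0.8 -2.6] tcp [ 597.1 -294.5  197.1]
```

```bash
python3 -m inch '[[-1,0,0,0,0],[-1,0,0,0,0]]' 7;  python3 pitch.py|grep -v n; python3 -m inch '[[-1,0,0,0,0],[-1,0,0,0,0]]' 4;  python3 pitch.py
```

```text
time: 10.52
position: [0.5972, -0.2946, 0.1974]
tool_rot: [-3.113, 0.369, 0.039]
ft_force: [0.0, -0.3, -1.3]
grip_width: 0.208
 z 196 19 x med 11.1 max 11.6
 z 202 70 x med 11.3 max 11.8
 z 208 132 x med 11.5 max 12.0
 z 214 163 x med 11.7 max 12.2
 z 220 195 x med 11.9 max 12.3
 z 226 221 x med 12.0 max 12.5
 z 232 219 x med 12.5 max 13.1
 z 238 303 x med 12.6 max 13.2
 z 244 437 x med -4.1 max 12.8
state t 10.57 F [-0.8 -0.2 -1.1] tcp [ 597.2 -294.6  197.4]
time: 10.82
position: [0.5973, -0.2946, 0.1975]
tool_rot: [-3.113, 0.369, 0.039]
ft_force: [0.3, -0.5, -2.1]
grip_width: 0.206
n 1797 x [-6.9 11.9 13.2] z [199.  244.2] y [-8.  8.]
 z 196 28 x med 11.1 max 11.4
 z 202 68 x med 11.3 max 11.7
 z 208 138 x med 11.5 max 11.9
 z 214 172 x med 11.7 max 12.1
 z 220 191 x med 11.8 max 12.3
 z 226 219 x med 12.0 max 12.5
 z 232 210 x med 12.5 max 13.1
 z 238 290 x med 12.7 max 13.2
 z 244 473 x med -4.1 max 12.8
state t 10.88 F [-0.8 -0.2 -1.6] tcp [ 597.2 -294.6  197.5]
```

```bash
python3 -m inch '[[-1,0,0,0,0],[-1,0,0,0,0]]' 3;  python3 pitch.py|tail -4; python3 -m inch '[[-1,0,0,-8,0],[-1,0,0,8,0],[-1,0,0,0,0]]' 3;  python3 pitch.py
```

```text
time: 11.12
position: [0.5972, -0.2946, 0.1975]
tool_rot: [-3.113, 0.369, 0.039]
ft_force: [0.1, 0.7, -2.0]
grip_width: 0.207
 z 231 242 x med 11.7 max 12.3
 z 237 310 x med 11.5 max 12.2
 z 243 409 x med -5.2 max 11.7
state t 11.18 F [ 0.3 -0.3 -2.6] tcp [ 597.2 -294.6  197.4]
time: 11.55
position: [0.5972, -0.2946, 0.1975]
tool_rot: [-3.113, 0.369, 0.039]
ft_force: [-0.1, 0.0, -2.3]
grip_width: 0.206
n 2396 x [-9.9 10.8 14.6] z [187.1 242. ] y [-8.1  8.2]
 z 187 124 x med 14.5 max 14.9
 z 193 160 x med 14.0 max 14.5
 z 199 169 x med 13.3 max 13.9
 z 205 200 x med 12.6 max 13.3
 z 211 217 x med 12.0 max 12.7
 z 217 244 x med 11.3 max 12.0
 z 223 268 x med 10.6 max 11.3
 z 229 276 x med 10.3 max 10.8
 z 235 332 x med 9.6 max 10.4
 z 241 406 x med -7.3 max 9.5
state t 11.6 F [-0.1 -0.  -1.5] tcp [ 597.7 -294.7  198.2]
```

Pivoting works at 3 N (now about 6° nose down). I'll let it creep further, with gentle lifts.

```bash
cat > ang.py <<'E'
import subprocess,re,numpy as np
o=subprocess.run(["python3","pitch.py"],capture_output=True,text=True).stdout
a=np.array([[float(g) for g in re.findall(r"z (-?\d+) \d+ x med (-?[\d.]+)",l)[0]] for l in o.splitlines() if " x med" in l][:-1])
a=a[:-1]
print("nose-down deg",np.degrees(np.arctan(-np.polyfit(a[:,0],a[:,1],1)[0])).round(1),"|",o.splitlines()[0],"|",o.splitlines()[-1])
E
python3 -m inch '[[-1,0,0,0,0],[-1,0,0,0,0],[-1,0,0,0,0]]'; python3 ang.py;python3 -m inch '[[-1,0,0,-8,0],[-1,0,0,8,0],[-1,0,0,0,0]]' ;python3 ang.py
```

```text
time: 11.98
position: [0.5977, -0.2947, 0.1982]
tool_rot: [-3.113, 0.369, 0.037]
ft_force: [0.7, 0.3, -2.2]
grip_width: 0.206
nose-down deg 6.0 | n 2387 x [-9.4 11.2 15. ] z [187.9 242.8] y [-8.1  8.2] | state t 12.03 F [-0.2 -0.8 -1.4] tcp [ 597.7 -294.7  198.2]
time: 12.4
position: [0.5977, -0.2948, 0.1984]
tool_rot: [-3.113, 0.369, 0.037]
ft_force: [-0.2, -0.1, -2.0]
grip_width: 0.205
nose-down deg 12.2 | n 2556 x [-11.6  10.7  17.9] z [187.6 241.2] y [-8.1  8.1] | state t 12.45 F [ 0.1 -0.2 -1.7] tcp [ 598.2 -294.9  199.1]
```

```bash
python3 -m inch '[[-1,0,0,-8,0],[-1,0,0,8,0],[-1,0,0,0,0]]';python3 ang.py; python3 -m inch '[[-1,0,0,-9,0],[-1,0,0,6,0],[-1,0,0,0,0]]';python3 ang.py
```

```text
time: 12.82
position: [0.5982, -0.2949, 0.1992]
tool_rot: [-3.114, 0.369, 0.035]
ft_force: [0.0, -0.1, -2.7]
grip_width: 0.207
nose-down deg 15.8 | n 2294 x [ 6.3 11.8 19.8] z [188.5 235.5] y [-8.1  8.2] | state t 12.88 F [-0.  -0.5 -0.6] tcp [ 598.7 -295.   199.9]
time: 13.25
position: [0.5989, -0.295, 0.2033]
tool_rot: [-3.114, 0.369, 0.032]
ft_force: [-0.4, 0.1, -2.6]
grip_width: 0.204
nose-down deg 17.0 | n 2331 x [ 6.  12.  20.5] z [192.8 239.2] y [-8.1  8.3] | state t 13.3 F [ 0.8 -0.  -1.6] tcp [ 599.2 -295.1  204. ]
```

```bash
python3 -m inch '[[-1,0,0,-15,0],[-1,0,0,14,0],[-1,0,0,0,0]]';python3 ang.py; python3 -m inch '[[-1,0,0,-18,0],[-1,0,0,15,0],[-1,0,0,0,0]]';python3 ang.py
```

```text
time: 13.68
position: [0.5993, -0.2952, 0.2051]
tool_rot: [-3.115, 0.369, 0.03]
ft_force: [0.9, 0.7, -2.2]
grip_width: 0.207
nose-down deg 20.0 | n 2411 x [ 5.  11.9 21.5] z [194.9 239.9] y [-8.1  8.3] | state t 13.72 F [ 0.5  0.3 -2.2] tcp [ 600.1 -295.4  206.4]
time: 14.1
position: [0.6003, -0.2955, 0.2101]
tool_rot: [-3.115, 0.369, 0.026]
ft_force: [-0.6, -1.3, -2.4]
grip_width: 0.205
nose-down deg 23.6 | n 2847 x [-15.4  10.6  22.8] z [201.1 250.3] y [-8.1  8.3] | state t 14.15 F [-1.  -0.1 -2.1] tcp [ 601.2 -295.6  211.6]
```

```bash
python3 -m inch '[[-1,-12,0,3,0],[-1,-10,0,4,0],[-1,-4,0,0,0],[-1,0,0,0,0]]';python3 ang.py; python3 -m inch '[[-1,0,0,-16,0],[-1,0,0,12,0],[-1,0,0,0,0]]';python3 ang.py
```

```text
time: 14.65
position: [0.5759, -0.2893, 0.2056]
tool_rot: [-3.117, 0.369, 0.018]
ft_force: [-0.4, 0.3, -1.6]
grip_width: 0.21
nose-down deg 27.1 | n 2929 x [-16.6  11.5  25.2] z [197.8 245.2] y [-8.   8.3] | state t 14.7 F [-0.9 -0.3 -1. ] tcp [ 576.  -289.4  205.5]
time: 15.08
position: [0.5766, -0.2895, 0.21]
tool_rot: [-3.117, 0.369, 0.017]
ft_force: [-0.5, -0.3, -1.8]
grip_width: 0.207
nose-down deg 27.2 | n 2970 x [-17.2  10.9  24.8] z [201.8 249.5] y [-8.   8.3] | state t 15.12 F [-0.3  0.3 -0.9] tcp [ 577.2 -289.6  211.1]
```

```bash
cat > look.py <<'E'
from h import *
from bench import ctrl
import sys
t=ctrl.get_image("top")["color"][100:230,350:500];s=ctrl.get_image("scene")["color"][100:260,110:270];w=ctrl.get_image("wrist")["color"][190:400,150:410]
t=cv2.resize(t,(400,347));s=cv2.resize(s,(347,347));cv2.imwrite(f"pics/{sys.argv[1]}.png",np.hstack([t,s])[:,:,::-1])
cv2.imwrite(f"pics/{sys.argv[1]}w.png",w[:,:,::-1])
E
python3 look.py a
```

```text
(no output)
```

View pics/a.png

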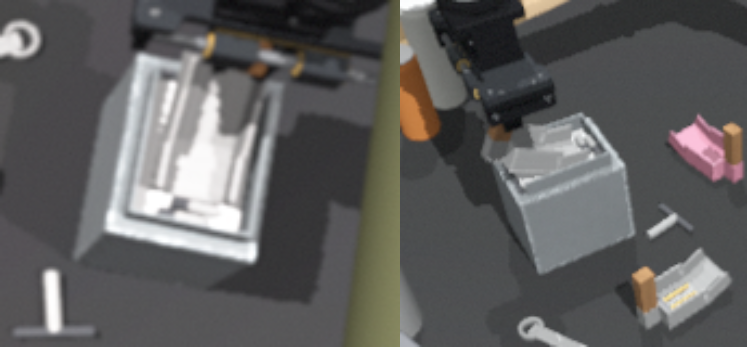

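Top view: the scoop's floor looks empty, and a stub lies across the flap at the front guard, (185,207) in the crop. I'll steepen the scoop before pressing.

```bash
python3 -m inch '[[-1,4,0,-25,0],[-1,0,0,15,0],[-1,0,0,-20,0],[-1,0,0,15,0],[-1,0,0,0,0]]';python3 ang.py; python3 -m inch '[[-1,2,0,-20,0],[-1,0,0,20,0],[-1,0,0,-20,0],[-1,0,0,20,0],[-1,0,0,0,0]]';python3 ang.py
```

```text
time: 15.9
position: [0.5809, -0.2906, 0.2262]
tool_rot: [-3.117, 0.369, 0.016]
ft_force: [0.9, -0.1, -2.4]
grip_width: 0.207
nose-down deg 36.9 | n 3002 x [-17.9  10.6  24.6] z [217.8 265.6] y [-8.1  8.3] | state t 15.95 F [ 0.1 -1.1 -0.9] tcp [ 581.9 -290.9  227.8]
time: 16.58
position: [0.5838, -0.2915, 0.229]
tool_rot: [-3.118, 0.369, 0.011]
ft_force: [-0.1, 0.4, -1.5]
grip_width: 0.206
nose-down deg 37.2 | n 2971 x [-17.8  10.3  24.4] z [220.9 267.9] y [-8.1  8.3] | state t 16.62 F [-0.2 -0.1 -0.6] tcp [ 585.1 -291.8  231.1]
```

```bash
python3 pitch.py; python3 look.py b
```

```text
n 2968 x [-17.1  11.1  25.4] z [223.1 269.8] y [-8.2  8.3]
 z 223 215 x med 24.8 max 26.0
 z 229 293 x med 22.0 max 23.7
 z 235 321 x med 18.6 max 20.4
 z 241 360 x med 15.2 max 16.9
 z 247 387 x med 11.8 max 13.7
 z 253 440 x med 8.5 max 10.4
 z 259 444 x med 5.4 max 7.1
 z 265 332 x med -13.5 max 4.1
 z 271 166 x med -10.9 max -9.0
 z 325 10 x med 23.5 max 24.0
state t 16.68 F [ 0.1 -0.4 -1. ] tcp [ 585.5 -291.8  231.7]
```

View pics/b.png

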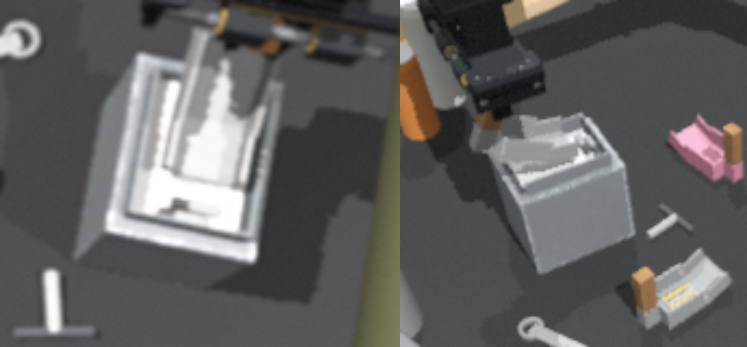

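Run:
```python
from h import *
from bench import ctrl
im=ctrl.get_image("top");P=cloud(im)*1000
d=P[...,:2]-[533.8,-280];c,s=np.cos(np.radians(-13.8)),np.sin(np.radians(-13.8))
bx=d[...,0]*c+d[...,1]*s;by=-d[...,0]*s+d[...,1]*c
np.set_printoptions(linewidth=220)
m=(bx>-56)&(bx<-15)&(abs(by)<42)
v,u=np.where(m);print(v.min(),v.max(),u.min(),u.max())
Z=np.where(m,P[...,2],0)[v.min():v.max()+1,u.min():u.max()+1]
for r in Z: print(" ".join("%4d"%x if x==x else " nan" for x in r))
cv2.imwrite("pics/c.png",cv2.resize(im["color"][130:205,385:460],(600,600),interpolation=2)[:,:,::-1])
```

```text
11 186 399 559
   0    0    0    0    0    0    0    0    0    0    0    0    0    0    0    0    0    0    0    0    0    0    0    0    0    0    0    0    0    0    0    0    0    0    0    0    0    0    0    0    0    0    0    0    0    0    0    0    0    0    0    0    0    0    0    0    0    0    0    0    0    0    0    0    0    0    0    0    0    0    0    0    0    0    0    0    0    0    0    0    0    0    0    0    0    0    0    0    0    0    0    0    0    0    0    0    0    0    0    0    0    0    0    0    0    0    0    0    0    0    0    0    0    0    0    0    0    0    0    0    0    0    0    0    0    0    0    0    0    0    0    0    0    0    0    0    0    0    0    0    0    0    0    0    0    0    0    0    0    0    0    0    0    0  647  647  648  649  648    0  649
   0    0    0    0    0    0    0    0    0    0    0    0    0    0    0    0    0    0    0    0    0    0    0    0    0    0    0    0    0    0    0    0    0    0    0    0    0    0    0    0    0    0    0    0    0    0    0    0    0    0    0    0    0    0    0    0 
[... 28229 characters left out ...]
    0    0    0    0    0    0    0    0    0    0    0    0    0    0    0    0  149  151  150  151    0    0    0    0    0    0    0    0    0    0    0    0    0    0    0    0    0    0    0    0    0    0    0    0    0    0    0    0    0    0    0    0    0    0    0    0    0    0    0    0    0    0    0    0    0    0    0    0    0    0    0    0    0    0    0    0    0    0    0    0    0    0    0    0    0    0    0    0    0    0    0    0    0    0    0    0    0    0    0    0    0    0    0    0    0    0    0    0    0    0    0    0    0    0    0    0    0    0    0    0    0    0    0    0    0    0    0    0    0    0    0    0    0    0    0    0    0    0    0    0
```

View pics/c.png

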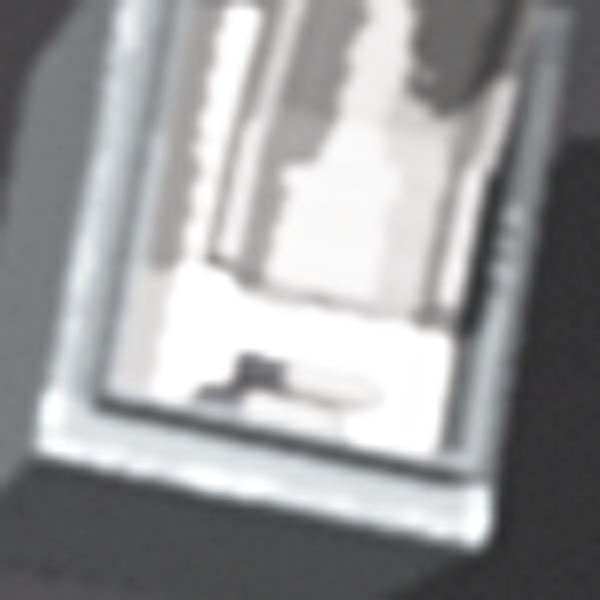

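Both stubs lie side by side across the flap at its free (-x) edge, at about (300,380) and (320,410) in the crop, and the scoop is empty. I'll grip firmly and press the flap so they roll in.

```bash
python3 -m inch '[[-1,0,0,0,0],[-1,-2,0,12,0],[-1,-1,0,12,0],[-1,0,0,8,0],[-1,0,0,6,0]]' 60; python3 -m inch '[[-1,0,0,4,0],[-1,0,0,2,0],[-1,0,0,0,0]]'; python3 plan.py 581 -291 190 -13.8; python3 pitch.py|head -8
```

```text
time: 17.5
position: [0.5829, -0.2912, 0.192]
tool_rot: [3.12, -0.369, 0.0]
ft_force: [0.2, -0.5, 1.5]
grip_width: 0.201
time: 17.88
position: [0.583, -0.2912, 0.1886]
tool_rot: [3.118, -0.369, 0.001]
ft_force: [-1.3, 0.9, 0.2]
grip_width: 0.206
t 17.88 p [ 583.  -291.2  188.6] yaw -13.5 tiltz [ 0.001 -0.001 -1.   ] F [-1.3  0.9  0.2] w 0.206
shift [-2.   0.3 -1.4] twist 0.005
n 2951 x [-17.1  11.4  25.8] z [180.6 227.1] y [-8.   8.4]
 z 181 225 x med 25.1 max 26.4
 z 187 281 x med 22.2 max 23.9
 z 193 333 x med 18.9 max 20.9
 z 199 346 x med 15.5 max 17.3
 z 205 404 x med 12.2 max 14.0
 z 211 413 x med 8.8 max 10.6
 z 217 463 x med 5.5 max 7.5
```

```bash
cat > flap.py <<'E'
from h import *
from bench import ctrl
im=ctrl.get_image("top");P=cloud(im)*1000
d=P[...,:2]-[533.8,-280];c,s=np.cos(np.radians(-13.8)),np.sin(np.radians(-13.8))
bx=d[...,0]*c+d[...,1]*s;by=-d[...,0]*s+d[...,1]*c
for a in range(-56,56,6):
    o=[]
    for b in range(-40,40,10):
        k=(bx>=a)&(bx<a+6)&(by>=b)&(by<b+10)&(P[...,2]<200);o.append("%4d"%np.nanmedian(P[...,2][k]) if k.sum() else "   .")
    print(a," ".join(o))
E
python3 flap.py
```

```text
-56  150  150  149  149  151  149  151  150
-50    .    .    .    .    .    .    .    .
-44    .    .    .    .    .    .    .    .
-38   84   85   82   83   84   84   84    .
-32   85   86   86   86   85   85   87    .
-26   89  105   91   92   98   90  102    .
-20   91  111  108  107  107  107  109    .
-14   98  111  109  109  109  109  106    .
-8   99  115  110  110  109  109  117  101
-2  101  121  111  110  109  111  113  101
4  106  117  111  112  111  111  124  103
10  107  121  112  112  112  112  118  107
16  110  125  114  114  115  113  132  110
22  113  124  117  116  117  117  136  113
28  117  130  121  120  120  121  136  117
34  119  135  125  124  124  123  136  120
40  123  133  128  127  126  127  145  122
46  125  142  130  131  130  130  146  127
52  129  135  133  133  134  133  156  130
```

The flap is open about 0.45 rad and no stub is left on its visible part. I'll lift off and verify.

```bash
python3 -m inch '[[-1,0,0,0,0],[-1,0,0,0,0],[-1,0,0,-20,0],[-1,0,0,-30,0],[-1,0,0,-40,0]]'; python3 -m inch '[[-1,20,-30,-10,0],[-1,20,-40,0,0],[-1,0,-40,0,0],[-1,0,-40,0,0],[-1,0,-40,0,0]]'; python3 -m inch '[[-1,0,-40,0,0],[-1,0,0,0,0]]'; python3 flap.py; python3 plan.py 560 10 200 -1
```

```text
time: 18.6
position: [0.5813, -0.2908, 0.2774]
tool_rot: [-3.118, 0.369, 0.009]
ft_force: [-0.1, 0.4, -2.2]
grip_width: 0.201
time: 19.23
position: [0.6707, -0.1186, 0.2965]
tool_rot: [3.115, -0.387, 0.014]
ft_force: [1.2, 0.2, -0.9]
grip_width: 0.202
time: 19.48
position: [0.682, -0.0722, 0.2983]
tool_rot: [-3.118, 0.375, -0.019]
ft_force: [0.2, -0.9, -0.9]
grip_width: 0.205
-56    .    .    .    .    .    .    .    .
-50    .    .    .    .    .    .    .    .
-44    .    .    .    .    .    .    .    .
-38    .    .    .    .    .    .    .    .
-32    .    .    .    .    .    .    .    .
-26    .    .    .    .    .    .    .    .
-20    .    .    .    .    .    .    .    .
-14    .    .    .    .    .    .    .    .
-8    .    .    .    .    .    .    .    .
-2    .    .    .    .    .    .    .    .
4    .    .    .    .    .    .    .    .
10    .    .    .    .    .    .    .    .
16    .    .    .    .    .    .    .    .
22    .    .    .    .    .    .    .    .
28    .    .    .    .    .    .    .    .
34    .    .    .    .    .    .    .    .
40    .    .    .    .    .    .    .    .
46    .    .    .    .    .    .    .    .
52    .    .    .    .    .    .    .    .
t 19.52 p [681.8 -75.5 298.4] yaw -13.93 tiltz [ 0.012 -0.003 -1.   ] F [-1.1 -0.2 -2.5] w 0.2
shift [-140.   -53.6   96.7] twist -0.226
```

```bash
python3 -m inch '[[-1,-20,-40,0,-0.1],[-1,-30,-40,0,-0.12],[-1,-30,-40,10,0],[-1,-30,-40,10,0],[-1,0,0,0,0]]'; python3 plan.py 558 82 180 -1; python3 flap.py
```

```text
time: 20.15
position: [0.5882, 0.0935, 0.2775]
tool_rot: [3.137, -0.032, 0.025]
ft_force: [0.2, 0.7, -1.4]
grip_width: 0.201
t 20.15 p [588.2  93.5 277.5] yaw -1.16 tiltz [ 0.016 -0.005 -1.   ] F [ 0.2  0.7 -1.4] w 0.201
shift [-31.5  11.7  97.1] twist -0.003
-56  150  149  150  149  150  150  149  151
-50  129  129  129  129  131  129  129  129
-44  129  130  130  129  129  129  129  130
-38  130  129  129  129  130  129  129  129
-32  129  129  129  129  128  129  129  130
-26  129  129  129  129  129  130  129  129
-20  129  128  129  129  129  129  130  130
-14  129  129  130  129  128  129  129  128
-8  130  130  130  129  129  129  129  129
-2  130  129  129  129  129  129  129  130
4  129  129  128  130  129  128  130  129
10  129  128  129  129  129  129  129  130
16  130  129  129  130  128  130  129  129
22  129  129  130  129  129  129  130  129
28  129  129  130  129  129  130  129  129
34  128  130  129  128  129  129  129  129
40  129  129  129  130  129  129  129  130
46  129  130  129  130  129  129  129  129
52  130  130  130  130  130  129  131  130
```

The flap is shut flat (129 mm everywhere) with nothing left on it, so both stubs are inside. Now I'll stand the scoop back at its original spot.

```bash
python3 -m inch '[[-1,-16,6,40,0],[-1,-15,6,40,0],[-1,0,0,40,0],[-1,0,0,40,0],[-1,0,0,20,0]]'; python3 plan.py 558 82 80 -1; python3 pitch.py | head -7
```

```text
time: 20.82
position: [0.5685, 0.0679, 0.0974]
tool_rot: [3.131, -0.055, 0.047]
ft_force: [-0.7, 0.2, -1.1]
grip_width: 0.199
t 20.82 p [568.5  67.9  97.4] yaw -2.02 tiltz [ 0.03 -0.01 -1.  ] F [-0.7  0.2 -1.1] w 0.199
shift [-11.5 -13.9  16.9] twist -0.018
n 2967 x [-17.   12.   27.1] z [ 90.  135.7] y [-7.3  9.3]
 z 91 241 x med 26.3 max 27.8
 z 97 299 x med 23.0 max 24.9
 z 103 325 x med 19.6 max 21.5
 z 109 380 x med 15.9 max 17.9
 z 115 395 x med 12.3 max 14.3
 z 121 444 x med 8.6 max 10.7
```

```bash
python3 -m inch '[[-1,-8,-12,0,0],[-1,0,0,14,0],[-1,0,0,0,0]]'; python3 -m inch '[[-1,0,0,0,0],[-1,0,0,8,0],[-1,0,0,8,0],[-1,0,0,6,0],[-1,0,0,0,0]]' 3; python3 plan.py 558 82 46 -1; python3 pitch.py | head -8
```

```text
time: 21.25
position: [0.5659, 0.0799, 0.0856]
tool_rot: [3.132, -0.06, 0.06]
ft_force: [0.4, 0.0, -1.5]
grip_width: 0.198
time: 21.88
position: [0.5711, 0.0794, 0.065]
tool_rot: [3.132, -0.061, 0.075]
ft_force: [1.2, 0.1, 0.1]
grip_width: 0.204
t 21.88 p [571.1  79.4  65. ] yaw -2.22 tiltz [ 0.048 -0.009 -0.999] F [1.2 0.1 0.1] w 0.204
shift [-14.1  -2.3  18.4] twist -0.021
n 2721 x [-9.3 14.5 24.3] z [ 58.2 109.7] y [-8.   8.5]
 z 58 158 x med 24.1 max 24.9
 z 64 198 x med 22.5 max 23.4
 z 70 224 x med 20.6 max 21.7
 z 76 242 x med 18.8 max 19.9
 z 82 273 x med 17.0 max 18.0
 z 88 310 x med 15.1 max 16.3
 z 94 351 x med 13.3 max 14.4
```

```bash
python3 -m inch '[[-1,-2,0,6,0],[-1,-1,0,6,0],[-1,-1,0,5,0],[-1,0,0,0,0]]'; python3 plan.py 558 82 46 -1; python3 pitch.py | head -10
```

```text
time: 22.42
position: [0.5691, 0.079, 0.0478]
tool_rot: [3.131, -0.061, 0.079]
ft_force: [1.4, -0.2, 2.3]
grip_width: 0.206
t 22.43 p [569.1  79.   47.8] yaw -2.24 tiltz [ 0.051 -0.01  -0.999] F [ 1.4 -0.2  2.3] w 0.206
shift [-11.3  -2.6   1.2] twist -0.022
n 3224 x [14.5 23.8 30.9] z [ 49.9 104.8] y [-8.2  8.4]
 z 51 156 x med 30.7 max 31.3
 z 57 170 x med 29.7 max 30.4
 z 63 184 x med 28.7 max 29.3
 z 69 210 x med 27.7 max 28.4
 z 75 238 x med 26.7 max 27.4
 z 81 264 x med 25.6 max 26.4
 z 87 300 x med 24.6 max 25.4
 z 93 344 x med 23.6 max 24.3
 z 99 398 x med 22.4 max 23.3
```

The post slid in the pads and the scoop sits about 10° nose down. Its weight is behind the front floor edge, so opening should let it settle flat.

```bash
python3 -m inch '[[0,0,0,0,0],[0.4,0,0,0,0],[1,0,0,0,0],[1,0,0,0,0],[1,0,0,0,0]]'; python3 pitch.py | head -10
```

```text
time: 23.1
position: [0.5647, 0.0796, 0.0454]
tool_rot: [3.131, -0.059, 0.066]
ft_force: [-0.0, -0.8, -0.1]
grip_width: 0.694
n 2847 x [21.8 38.1 42.3] z [41.7 93. ] y [-8.9  7.6]
 z 38 39 x med 42.1 max 42.3
 z 44 69 x med 42.1 max 42.3
 z 50 80 x med 42.1 max 42.3
 z 56 78 x med 42.1 max 42.3
 z 62 99 x med 42.1 max 42.3
 z 68 109 x med 42.1 max 42.3
 z 74 129 x med 42.0 max 42.3
 z 80 139 x med 42.0 max 42.3
 z 86 151 x med 42.0 max 42.3
```

```bash
python3 -m inch '[[1,0,0,0,0],[1,0,0,0,0],[1,0,0,-15,0],[1,0,0,-40,0],[1,0,0,-50,0]]'; python3 -m inch '[[1,0,0,-50,0],[1,0,0,-50,0],[1,20,60,-20,0],[1,0,60,0,0],[1,0,0,0,0]]'; python3 flap.py | head -4
python3 - <<'E'
from h import *
from bench import ctrl
t=ctrl.get_image("top");s=ctrl.get_image("scene")
P=cloud(t);hsv=cv2.cvtColor(t["color"],cv2.COLOR_RGB2HSV)
m=(P[...,0]>.4)&(P[...,0]<.65)&(P[...,1]>.03)&(P[...,1]<.13)
h=m&(hsv[...,1]>110)&(P[...,2]>.085)&(P[...,2]<.1);r=m&(hsv[...,1]<90)&(P[...,2]>.022)&(P[...,2]<.05)
print(h.sum(),r.sum(),np.nanmean(P[h],0) if h.any() else 0,rect(P[r]) if r.any() else 0)
q=P[r]; print("rim slope",np.polyfit(q[:,0],q[:,2],1)[0] if len(q)>5 else 0,"zmed",np.median(q[:,2]))
print(np.round(ctrl.get_state()["position"],3))
cv2.imwrite("pics/f.png",np.hstack([t["color"][100:310,180:460],s["color"][130:340,130:410]])[:,:,::-1])
E
```

```text
time: 23.78
position: [0.5576, 0.0803, 0.1508]
tool_rot: [3.132, -0.059, 0.054]
ft_force: [1.3, -0.7, 0.8]
grip_width: 0.999
time: 24.4
position: [0.5705, -0.0352, 0.2871]
tool_rot: [3.13, -0.05, 0.081]
ft_force: [-0.0, 0.2, -0.3]
grip_width: 0.998
-56  150  150  149  150  148  152  150  150
-50  129  129  128  130  130  129  130  130
-44  129  129  129  129  129  130  129  128
-38  129  129  129  130  130  129  129  129
95 238 [0.59445229 0.0751781  0.09191078] (array([540.8,  78.7]), array([ 56.6, 116.5]), 87.0)
rim slope 0.018341235000595056 zmed 0.031612389339563535
[ 0.57  -0.028  0.287]
```

View pics/f.png

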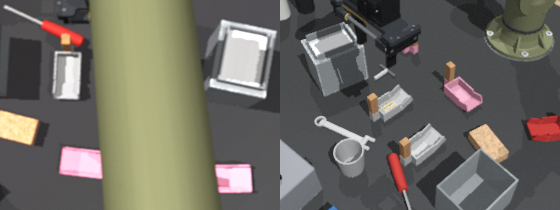

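The final view shows the scoop upright and empty at (67,75), the flap shut, and the robot clear of everything. I'm handing in.

```bash
python3 -c "
from bench import ctrl
print(ctrl.get_state()['qd']);print(ctrl.close_job())"
```

```text
[-0.01793746  0.0063406  -0.01922028  0.0114113   0.00419149  0.00070725
 -0.00016634]
the job is handed in; nothing more can be done
None
```

I handed the job in at about 24.5 s of the 54 s limit. Both stubs should be in the bin, and the scoop stands empty and upright on the bench. No verdict was reported.

- **Tipping:** The moves cannot tilt the tool, so over the bin I loosened the grip to 3 N and let the scoop pivot nose down on its post. The scoop only reached about 28°, short of the 35–45° given. That was enough for both stubs to roll out onto the shut flap inside the guard. I then gripped at 60 N and pressed the flap to about 0.45 rad with the scoop, and the stubs went in.
- **Setting down:** I lowered the scoop near its starting place, and the post slipped about 17 mm in the pads. When I opened the gripper it was still about 10° nose down, and it settled flat.
- **Last checks:** The flap measured flat and shut with nothing on it. The scoop's post top is at 92 mm and its rim at 32 mm, as they should be when upright. The gripper is open and well clear.
- **Not confirmed:**
  - I inferred that the stubs are inside; I could not see into the bin.
  - At this shallow tilt the front edge of the scoop's floor may have done some of the pressing, rather than only the lip.

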